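Draw the curling wand from its sleeve and hold it level over the heat mat

TASK

I want to wipe down the curling wand: in the slanted hot-tool stand it is the one with the smooth bare barrel and the plain handle, without a clamp lever and without bristles. Draw it out of its sleeve by the handle, turn it level, and hold it up still, at least 15 cm above the heat mat with the whole barrel over the mat; finish while still holding it there and do not put it down. The barrel is hot, so never touch it with the gripper and let it touch nothing once it has left the stand, and leave the other two tools in their sleeves and everything else on the counter where it is.

Things in the scene. Friction and masses are not known exactly. Their poses are not given: they have to be found in the camera images.
- wand: cordless curling wand, 272 mm long, 0.3 kg, loose, in one of the three sleeves. Origin on its axis at the shoulder between handle and barrel; x runs along the barrel to its tip, y across, z the upper side. Black handle from x = -6 to -142 mm, 28 mm wide (y), 32 mm deep (z), flat sides; shoulder disc 43 mm across at x = -6 to 0, resting on the sleeve's mouth. It balances near the origin
- handle_mid (a point): point on the wand's axis in the middle of the handle, 65 mm from the shoulder (wand x = -65 mm); in the stand about 180 mm above the counter
- barrel: the wand's hot steel barrel, 25 mm in diameter, 130 mm long with its black tip, fixed to the handle. Origin on its axis at the shoulder (same point as the wand's origin), x along it towards the tip
- barrel_tip (a point): end of the barrel, on its axis, 130 mm from the shoulder
- holder: hot-tool stand, fixed: base plate 190 x 285 mm (origin at its middle, on the counter), three open steel sleeves at y = -85, 0, 85 mm, 75 mm long, 36 mm bore, 41 mm outside. They slant: mouth (x = -35, z = 135 mm) looks up and to -x, roughly to the robot, barrels run down to +x at 50 degrees below level. Tools are drawn out along that slant, 130 mm to clear the mouth
- mat: black silicone heat mat, fixed, lying flat, 260 mm in x by 240 mm in y, 6 mm thick; origin at its middle, on the counter. It lies to the left or to the right of the stand
- tong: bystander in another sleeve: clamp curling tong, black handle 28 mm wide and 126 mm long with a raised thumb lever on top, barrel with clamp spoon; its frame is laid out as the wand's
- hotbrush: bystander in another sleeve: round hot brush, waisted round black handle 118 mm long and up to 42 mm thick, bristled barrel; its frame is laid out as the wand's
- amber_bottle: bystander: amber pump bottle, 48 mm across, 140 mm high, standing between the stand and the mat; origin under its base
- serum_bottle: bystander: small black pump bottle, 38 mm across, 135 mm high, behind the stand; origin under its base
- shampoo_bottle: bystander: square black pump bottle, 80 mm across, 220 mm high, out to the right; origin under its base
- white_jar: bystander: white jar, 48 mm across, 75 mm high, between the mat and the robot; origin under its base
- comb: bystander: black tail comb 225 mm long, lying flat along the mat's edge nearest the robot; origin near its middle
- bowl: bystander: wooden tint bowl, 124 mm across, 55 mm high, on the black kitchen scale out to the left; origin under its base

How it is judged:
On the way:
1. the wand is drawn out of the stand, touching it no more, in the gripper (height (world z) of barrel_tip above 0.14 m and contact force between wand and holder below 0.05 N and contact force between wand and the fingers above 1 N), for 0.2 s.
At the end, for the whole second after the job is handed in: Wand held still in the gripper, barrel level within 12 degrees, all over the heat mat and more than 140 mm above its underside; nothing but the fingers touches the wand, nothing the barrel; other hot tools moved under 20 mm, other things under 30 mm (x of barrel in the frame of mat between -0.13 and 0.13 m and y of barrel in the frame of mat between -0.12 and 0.12 m and z of each of barrel, barrel_tip in the frame of mat above 0.14 m and x of barrel_tip in the frame of mat between -0.13 and 0.13 m and y of barrel_tip in the frame of mat between -0.12 and 0.12 m and angle between barrel's own x axis and vertical between 1.361 and 1.781 rad and linear speed of wand below 0.03 m/s and angular speed of wand below 0.2 rad/s and contact force between wand and the fingers above 1 N and contact force between barrel and anything else below 0.2 N and contact force between wand and holder below 0.2 N and contact force between wand and mat below 0.2 N and contact force between wand and tong below 0.2 N and contact force between wand and hotbrush below 0.2 N and contact force between wand and amber_bottle below 0.2 N and contact force between wand and serum_bottle below 0.2 N and contact force between wand and shampoo_bottle below 0.2 N and contact force between wand and white_jar below 0.2 N and contact force between wand and comb below 0.2 N and contact force between wand and bowl below 0.2 N and distance of each of tong, hotbrush from where it was at the start of the episode below 0.02 m and distance of each of amber_bottle, serum_bottle, shampoo_bottle, white_jar, comb, bowl from where it was at the start of the episode below 0.03 m); the arm keeps its last pose, push and grip.
It fails at once if the gripper or arm touches the hot barrel (contact force between barrel and the fingers above 0.5 N or contact force between barrel and the arm above 0.5 N).
It fails at once if the hot barrel touches something outside the stand (contact force between barrel and anything else above 0.5 N and contact force between barrel and holder below 0.01 N).
It fails at once if another hot tool is pushed or lifted in its sleeve by more than 20 mm (distance of any of tong, hotbrush from where it was at the start of the episode above 0.02 m).
It fails at once if something else on the counter is shifted by more than 30 mm (distance of any of amber_bottle, serum_bottle, shampoo_bottle, white_jar, comb, bowl from where it was at the start of the episode above 0.03 m).
It also fails if it takes over 43 s, if anything falls off the work surface, if the arm or the gripper's body presses on something with over 40 N, if the wrist force passes 120 N, or if a joint passes its speed limit or range.

ROBOT

A 7-joint arm with a two-finger parallel gripper is mounted at the origin on the work surface. World frame = base frame: x ahead of the robot, y to its left, z up, the work surface at z = 0. Lengths are in m, angles in rad, forces in N, time in s.
With the tool pointing down it reaches from about 0.375 to 0.925 m from the base axis. Payload 3.1 kg.
Tool frame: the origin (TCP) lies at the very end of the fingers, on their centre line; the grasp point (between the pads) lies 19 mm behind it; z points along the fingers, y is the direction in which the jaws open and shut (so a half turn about z gives the same grasp; the last joint's range is limited). The gripper opens to 85 mm and grips with 20 to 120 N. Pads are 22 mm wide; open, the fingers measure 114 mm over their backs; the gripper's body (76 mm by 85 mm) begins 54 mm behind the grasp point. The pads swing forward as they close: fully open they stand 13 mm farther back than shut.
Start: joints at [-0.098, 0.383, 0.044, 1.598, -0.018, 1.161, -0.05], TCP at [0.65, 0, 0.231] pointing down, gripper open.
Joint ranges: [-2.61, 2.61], [-0.41, 2.15], [-1.48, 1.57], [0, 2.5], [-1.57, 4.71], [0.05, 1.97], [-2.85, 2.85]. Speed limits (rad/s): [2.79, 2.79, 3.14, 3.14, 3.14, 3.14, 3.14].

INTERFACE

Orientations are given as a 3x3 rotation matrix whose columns are the frame's x, y, z axes.
In Python, from workcell import env gives the robot as it stands. Calls block until the motion is done:
- env.reach(position, orientation): joint-space move of the TCP to a pose.
- env.servo_line(position, orientation=None, max_speed=0.15, stop_force=None): straight line of the TCP; orientation=None keeps the orientation; max_speed is the mean speed in m/s. With stop_force (N) it stops when the force on the tool has changed by that much, and returns True; else False.
- env.move_j(angles): joint-space move.
- env.gripper_to(opening): finger opening in m; the grip force is fixed at half the most; returns when the fingers have stopped.
- env.sleep(seconds).
- env.ik(position, orientation): joint angles nearest the present ones, or None.
- env.snapshot(name): name is "scene" or "side" or "wrist"; returns a dict with "image" (400x640x3 uint8, red, green, blue), "fx", "fy", "cx", "cy" (pixels), "k1" (the pictures are not rectified: a ray, as slopes to the right and down, at radius r is drawn at 1 + k1 r^2 times it, then the intrinsics apply), "R" (3x3) and "t" (3): a world point X has camera coordinates R X + t. Camera axes: x right, y down, z forward; pixel columns grow to the right and rows downward; lengths in m; the calibration is good to about 2 mm. A picture is of the moment at which its call begins. There is no depth.
A pose or a line that the arm cannot do raises env.Unreachable and nothing moves.
- env.finish_job(): hands the job in, once; it reports no verdict.
Trained networks look in the newest picture that a camera, given by its name, has taken for a name from the list of things; names that differ only in an ending like _2 or _b are one class to them, and where a whole thing is asked for, a point or a joint stands for the part that bears it (a point fixed in the world has none). Each returns a list of dicts, best first, with "conf" (0 to 1); they miss things now and then, are a little off and sometimes report something else, mostly with a low value. They report only what shows in the picture. A call takes as long as a camera call.
- env.look_for(label, camera): "bbox" ([centre column, centre row, width, height] in pixels, round what is visible of it).
- env.tip_of(label, camera): "centre" ([row, column] in pixels: a listed point, or the origin of a listed thing).
Readings, each from a call of its own:
- env.get_time(): time.
- env.get_joints(): joint angles.
- env.get_joint_velocities(): joint speeds.
- env.get_effort(): joint torques, N m.
- env.get_tcp_pos(): TCP position.
- env.get_tcp_rot(): TCP orientation.
- env.get_contact_force(): force on the tool from outside, world axes, zero at the start.
- env.get_ft_torque(): the same for the moment, N m.
- env.get_finger_gap(): finger opening in m.
Only numpy, scipy, OpenCV 4.12 (cv2) and the standard library are available. Lean on these libraries where they do the work, as an engineer would, in place of code of your own. Each camera call takes 0.05 s, during which the arm holds its last target. There are 200 camera calls.

## Working session

There is one attempt and no reset: what is moved stays moved. The work goes in short steps, each a Python script; the robot and the scene stay as the last script left them, time stands still between calls to the robot, and variables do not carry over. Pictures are saved under pics/ and viewed, on a budget of 10 in all, crops included, one or two more only if the job needs it, and the job is handed in when it is done.

```bash
mkdir -p pics; ls; python3 - <<'E'
from workcell import env
import cv2
for c in ("scene","side"):
    s=env.snapshot(c); cv2.imwrite(f"pics/{c}0.png",s["image"][:,:,::-1])
    print(c,s["fx"],s["k1"],(-s["R"].T@s["t"]).round(3),s["R"][2].round(2))
    for l in ("wand","tong","hotbrush","holder","mat","amber_bottle","white_jar","shampoo_bottle","handle_mid","barrel","bowl","serum_bottle"):
        print(l,[(round(d["conf"],2),[round(float(x)) for x in d["centre"]]) for d in env.tip_of(l,c)[:3]])
print(env.get_time())
E
```

```text
pics
scene 375.212321001758 0.0013269121490701434 [ 1.029 -0.482  1.044] [-0.4   0.44 -0.8 ]
wand [(0.7, [284, 225]), (0.17, [294, 262])]
tong [(0.96, [239, 268])]
hotbrush [(0.87, [262, 247]), (0.73, [308, 299])]
holder [(0.76, [290, 261])]
mat [(0.87, [191, 372])]
amber_bottle [(0.64, [221, 315])]
white_jar []
shampoo_bottle [(0.9, [323, 151])]
handle_mid [(0.91, [271, 207])]
barrel []
bowl [(0.92, [122, 404]), (0.17, [240, 266])]
serum_bottle [(0.93, [310, 300])]
side 428.37958375284666 -0.06557890653224246 [-0.086  0.806  1.171] [ 0.44 -0.54 -0.71]
wand [(0.78, [146, 362])]
tong [(0.94, [165, 341])]
hotbrush [(0.66, [156, 357])]
holder [(0.87, [176, 343])]
mat [(0.92, [254, 256])]
amber_bottle [(0.86, [225, 313]), (0.42, [176, 343])]
white_jar [(0.81, [281, 304])]
shampoo_bottle [(0.68, [157, 410]), (0.39, [224, 313]), (0.32, [273, 295])]
handle_mid [(0.64, [170, 317]), (0.62, [134, 373]), (0.51, [271, 292])]
barrel []
bowl [(0.66, [349, 198])]
serum_bottle [(0.47, [170, 318])]
1.3
```

View pics/scene0.png

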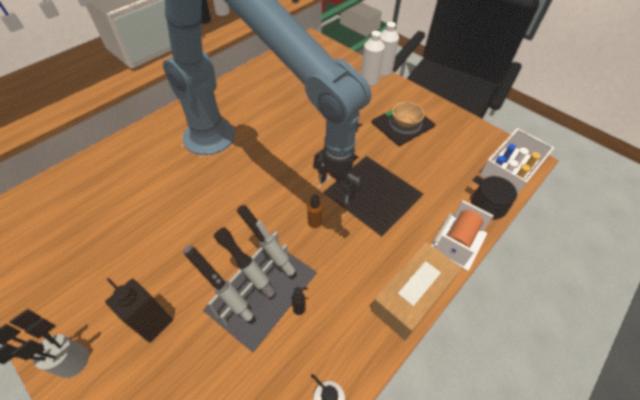

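View pics/side0.png

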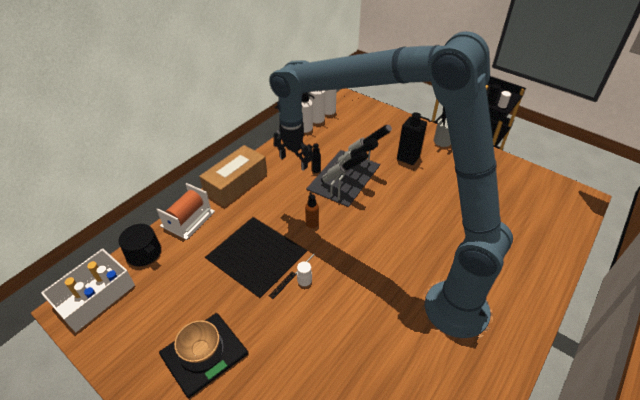

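Scene shows the stand right of the mat, with three handles at scene px (205,265), (233,245), (262,225). The tool farthest from the mat looks like the wand and the nearest like the tong. The amber bottle is at (315,212) and the mat at (373,195). Next I'll localize these and take a close look with the wrist camera.

```bash
cat > h.py <<'E'
import numpy as np, cv2
from workcell import env
def ray(s,rc):
    K=np.array([[s["fx"],0,s["cx"]],[0,s["fy"],s["cy"]],[0,0,1]])
    # model: drawn = slope*(1+k1 r^2)
    p=cv2.undistortPoints(np.array([[[rc[1],rc[0]]]],float),K,np.array([s["k1"],0,0,0]))[0,0]
    d=s["R"].T@np.array([p[0],p[1],1]); return -s["R"].T@s["t"],d/np.linalg.norm(d)
def onz(s,rc,z):
    o,d=ray(s,rc); return o+d*(z-o[2])/d[2]
def tri(obs):
    A=np.zeros((3,3));b=np.zeros(3)
    for s,rc in obs:
        o,d=ray(s,rc);P=np.eye(3)-np.outer(d,d);A+=P;b+=P@o
    X=np.linalg.solve(A,b); return X,[round(float(np.linalg.norm((np.eye(3)-np.outer(d,d))@(X-o))),4) for o,d in [ray(s,rc) for s,rc in obs]]
def proj(s,X):
    c=s["R"]@np.asarray(X)+s["t"]; m=c[:2]/c[2]; m=m*(1+s["k1"]*(m@m)); return np.array([s["fx"]*m[0]+s["cx"],s["fy"]*m[1]+s["cy"]])
E
python3 - <<'E'
from h import *
S={c:env.snapshot(c) for c in("scene","side")}
for l,z in(("holder",0),("mat",0),("amber_bottle",0),("white_jar",0),("serum_bottle",0),("shampoo_bottle",0),("bowl",.02),("comb",0)):
    for c in S:
        print(l,c,[(round(d["conf"],2),onz(S[c],d["centre"],z)[:2].round(3)) for d in env.tip_of(l,c)[:2]])
for l in("wand","tong","hotbrush"):
    a=env.tip_of(l,"scene");b=env.tip_of(l,"side")
    if a and b: print(l,tri([(S["scene"],a[0]["centre"]),(S["side"],b[0]["centre"])]))
    if a: print(l,"z.135 guess",onz(S["scene"],a[0]["centre"],.138).round(3))
    if b: print(l,"side",onz(S["side"],b[0]["centre"],.138).round(3))
print("mat corners scene",[onz(S["scene"],p,.006)[:2].round(3) for p in((158,370),(190,422),(232,380),(192,325))])
print("mat corners side",[onz(S["side"],p,.006)[:2].round(3) for p in((219,254),(252,307),(293,261),(256,207))])
a=S["scene"]["image"][190:340,160:320];b=S["side"]["image"][110:210,290:440]
im=np.hstack([cv2.resize(a,(480,450),interpolation=3),cv2.resize(b,(320,450),interpolation=3)])
cv2.imwrite("pics/crop.png",cv2.convertScaleAbs(im[:,:,::-1],alpha=1.8))
E
```

```text
holder scene [(0.96, array([ 0.63 , -0.284]))]
holder side [(0.77, array([ 0.626, -0.259])), (0.52, array([0.44 , 0.207]))]
mat scene [(0.87, array([0.634, 0.225])), (0.39, array([ 0.512, -0.145]))]
mat side [(0.88, array([0.626, 0.219]))]
amber_bottle scene [(0.87, array([ 0.567, -0.004]))]
amber_bottle side [(0.61, array([0.562, 0.003])), (0.39, array([0.53 , 0.587]))]
white_jar scene []
white_jar side [(0.72, array([0.441, 0.212])), (0.23, array([ 0.691, -0.504]))]
serum_bottle scene [(0.71, array([ 0.631, -0.284])), (0.54, array([ 0.748, -0.24 ]))]
serum_bottle side [(0.79, array([ 0.733, -0.235])), (0.17, array([0.525, 0.584]))]
shampoo_bottle scene [(0.91, array([ 0.478, -0.548])), (0.7, array([0.642, 0.221]))]
shampoo_bottle side [(0.88, array([ 0.477, -0.549])), (0.42, array([ 0.621, -0.267]))]
bowl scene [(0.78, array([0.501, 0.586]))]
bowl side [(0.63, array([0.511, 0.582]))]
comb scene []
comb side [(0.66, array([0.491, 0.218])), (0.57, array([ 0.668, -0.588]))]
wand side [ 0.599 -0.36   0.138]
tong (array([ 0.57584163, -0.18968378,  0.13533496]), [0.0098, 0.0098])
tong z.135 guess [ 0.585 -0.185  0.138]
tong side [ 0.568 -0.195  0.138]
hotbrush (array([ 0.58415528, -0.28388597,  0.13217464]), [0.0064, 0.0064])
hotbrush z.135 guess [ 0.592 -0.281  0.138]
hotbrush side [ 0.577 -0.283  0.138]
mat corners scene [array([0.527, 0.348]), array([0.752, 0.358]), array([0.752, 0.12 ]), array([0.515, 0.114])]
mat corners side [array([0.748, 0.122]), array([0.499, 0.121]), array([0.511, 0.337]), array([0.756, 0.345])]
```

View pics/crop.png

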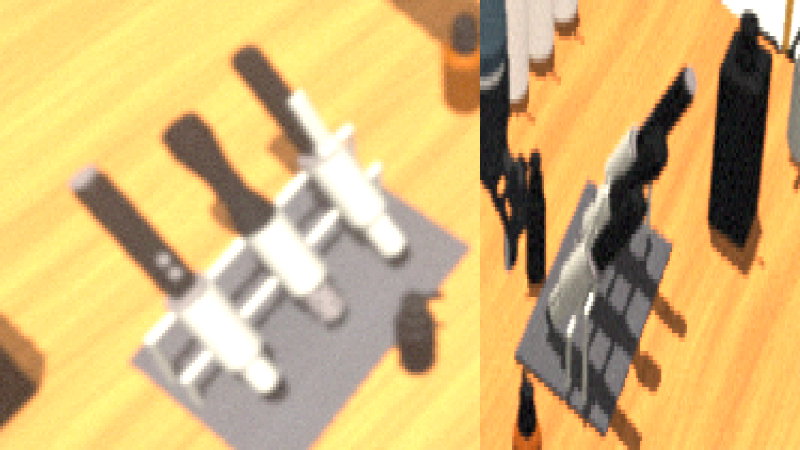

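The crop confirms it. The right-most tool (left in the scene crop, grey cap, two buttons, flat handle) is the wand, the middle waisted one is the brush, and the left one with the lever is the tong. Next I'll check reachability and look from close by.

```bash
cat >> h.py <<'E'
def pose(yaw,tilt):
    """tool z = down, tilted by 'tilt' towards heading yaw (positive = pointing ahead); jaws along the horizontal normal"""
    h=np.array([np.cos(yaw),np.sin(yaw),0]); y=np.array([-np.sin(yaw),np.cos(yaw),0])
    z=np.sin(tilt)*h-np.cos(tilt)*np.array([0,0,1.]); 
    return np.c_[np.cross(y,z),y,z]
def flip(R): return R@np.diag([-1,-1,1.])
E
python3 - <<'E'
from h import *
d=np.deg2rad
for t in (0,-10,-20,-30,-40):
  for f in (0,1):
    def q(p,y,tt):
        R=pose(y,d(tt)); R=flip(R) if f else R
        r=env.ik(np.array(p)+.019*R[:,2],R); return None if r is None else r.round(2)
    print(t,f,"grasp",q((.55,-.375,.19),.12,t),"out",q((.45,-.39,.31),.12,t))
    print("   final",q((.505,.22,.25),0,t+50),q((.505,.18,.25),.3,t+50), "hi",q((.42,-.3,.36),0,t+50))
env.gripper_to(.05)
R=pose(.12,0)
p=np.array([.53,-.375,.33])
print(env.ik(p,R))
env.reach(p,R)
s=env.snapshot("wrist");cv2.imwrite("pics/w1.png",s["image"][:,:,::-1])
for l in("wand","handle_mid","tong","hotbrush","holder","barrel"): print(l,[(round(e["conf"],2),np.round(e["centre"])) for e in env.tip_of(l,"wrist")[:2]],[np.round(e["bbox"]) for e in env.look_for(l,"wrist")[:1]])
E
```

```text
0 0 grasp [ 0.59  0.47 -0.07  1.61  0.03  1.07  2.2 ] out [ 0.58  0.23  0.08  1.67 -0.02  1.24  2.35]
   final [-0.3  -0.03 -0.49  2.35  1.38  0.57 -0.35] [-0.03 -0.14 -0.45  2.44  1.91  0.1  -0.5 ] hi [ 0.01 -0.39  0.74  2.27 -0.61  0.59  2.79]
0 1 grasp [ 0.22  0.49  0.42  1.63 -0.22  1.07 -0.75] out [ 0.23  0.25  0.5   1.68 -0.12  1.24 -0.7 ]
   final [-1.92 -0.22  1.08  2.41  1.5   0.76  2.78] [ 0.17 -0.14 -0.63  2.43  2.09  0.07  2.45] hi [ 0.31 -0.29  0.51  2.26 -0.82  0.67 -0.18]
-10 0 grasp [ 0.54  0.55 -0.06  1.5   0.14  1.25  2.12] out [0.56 0.31 0.03 1.58 0.11 1.39 2.26]
   final [-0.41 -0.04 -0.31  2.26  0.92  0.55  0.13] [-0.41 -0.13 -0.07  2.35  0.44  0.26  1.  ] hi [-0.08 -0.37  0.74  2.18 -0.28  0.7   2.44]
-10 1 grasp [ 0.18  0.58  0.44  1.52 -0.13  1.23 -0.82] out [ 0.18  0.33  0.51  1.6  -0.04  1.37 -0.76]
   final None [ 0.28 -0.13 -0.71  2.32  0.07  0.23 -1.79] hi [ 0.37 -0.25  0.39  2.17 -0.56  0.75 -0.47]
-20 0 grasp [ 0.49  0.63 -0.06  1.39  0.22  1.43  2.06] out [0.54 0.39 0.   1.5  0.21 1.53 2.19]
   final [-0.43 -0.01 -0.23  2.16  0.54  0.63  0.53] [-0.3  -
[... 1107 characters left out ...]
1.19  0.05  1.71 -0.9 ] out [ 0.11  0.61  0.54  1.37  0.16  1.75 -0.82]
   final [-0.61  0.11  0.07  1.95  0.1   0.93 -2.16] [-0.5   0.07  0.07  2.    0.02  0.9  -1.71] hi [ 0.19 -0.06  0.39  1.88 -0.08  1.17 -0.96]
[ 0.54384654  0.31903021  0.01072434  1.47784991 -0.00345141  1.34473097
  2.24559971]
wand [(0.72, array([235., 322.]))] [array([323., 212.,  31.,  85.])]
handle_mid [(0.95, array([217., 320.]))] [array([323., 211.,  30.,  85.])]
tong [(0.9, array([234., 454.])), (0.48, array([210., 534.]))] [array([473., 224., 112.,  92.])]
hotbrush [(0.68, array([233., 388.]))] [array([400., 214.,  63.,  73.])]
holder [(0.88, array([228., 372.]))] [array([372., 228., 176., 109.])]
barrel [] []
```

View pics/w1.png

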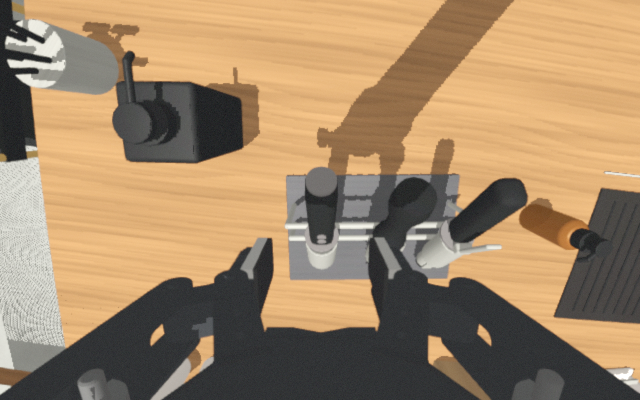

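The wrist view looks straight along the wand: handle end cap at (321,182), two buttons at (321,240), brush at (410,205), tong at (480,215). Now I'll compute the geometry from several views.

```bash
python3 - <<'E'
from h import *
S={c:env.snapshot(c) for c in("scene","side","wrist")}
print("cam",(-S["wrist"]["R"].T@S["wrist"]["t"]).round(3))
H={}
for l in("handle_mid","wand","hotbrush","tong"):
    H[l]={c:env.tip_of(l,c) for c in S}
    print(l,{c:[(round(e["conf"],2),np.round(e["centre"],1)) for e in H[l][c][:2]] for c in S})
    try:
      print(tri([(S[c],H[l][c][0]["centre"]) for c in("scene","wrist")]),tri([(S[c],H[l][c][0]["centre"]) for c in S]))
    except Exception as e: print(e)
w=S["wrist"]
c=[onz(w,p,.003)[:2] for p in((175,287),(175,459),(279,289))]
print("plate corners",np.round(c,3),"yaw from edge",np.arctan2(-(c[1]-c[0])[0],(c[1]-c[0])[1]),"len",np.linalg.norm(c[1]-c[0]))
print("plate centre",((c[1]+c[2])/2).round(3))
print("end cap: scene+wrist",tri([(w,(182,321)),(S["scene"],(190+180/3,160+84/3))]))
print("handle rays at z: cap",onz(w,(182,321),.245),"mid",onz(w,(217,320.5),.188),"btn",onz(w,(240,321),.16),"wand",onz(w,H["wand"]["wrist"][0]["centre"],.14))
E
```

```text
cam [ 0.465 -0.382  0.472]
handle_mid {'scene': [(0.85, array([271.7, 207.1]))], 'side': [(0.69, array([136. , 374.9]))], 'wrist': [(0.63, array([218.5, 323.8])), (0.35, array([123.2, 221.4]))]}
(array([ 0.560096  , -0.36897928,  0.17674551]), [0.002, 0.002]) (array([ 0.55958331, -0.36945791,  0.17774834]), [0.0018, 0.0013, 0.0025])
wand {'scene': [(0.61, array([287.1, 226. ])), (0.18, array([195. , 374.5]))], 'side': [(0.71, array([143.4, 365.1]))], 'wrist': [(0.74, array([238.1, 321.4])), (0.58, array([234.5, 454.9]))]}
(array([ 0.60293582, -0.36057653,  0.12810158]), [0.0037, 0.0037]) (array([ 0.60009223, -0.36195764,  0.12837245]), [0.0059, 0.0056, 0.0031])
hotbrush {'scene': [(0.77, array([263.4, 243.9])), (0.39, array([287. , 222.5]))], 'side': [(0.68, array([154.4, 356.6]))], 'wrist': [(0.83, array([236.7, 389.5]))]}
(array([ 0.58756249, -0.28239028,  0.13559543]), [0.0015, 0.0015]) (array([ 0.58501954, -0.28261964,  0.13284279]), [0.0015, 0.0045, 0.004])
tong {'scene': [(0.77, array([238.6, 268.3]))], 'side': [(0.56, array([167.2, 344.9]))], 'wrist': [(0.68, array([237.9, 455.3]))]}
(array([ 0.57931364, -0.19286951,  0.13489851]), [0.0043, 0.0043]) (array([ 0.57673173, -0.19353231,  0.13353731]), [0.0053, 0.0048, 0.0048])
plate corners [[ 0.55  -0.427]
 [ 0.516 -0.146]
 [ 0.738 -0.406]] yaw from edge 0.12123098866381588 len 0.2829730318882208
plate centre [ 0.627 -0.276]
end cap: scene+wrist (array([ 0.51064732, -0.37606428,  0.23212546]), [0.0001, 0.0001])
handle rays at z: cap [ 0.50816356 -0.37646095  0.245     ] mid [ 0.55547004 -0.37112192  0.188     ] btn [ 0.59204051 -0.36611273  0.16      ] wand [ 0.5976719  -0.36489159  0.14      ]
```

```bash
cat >> h.py <<'E'
YAW=.121; UP=np.array([-.643*np.cos(YAW),-.643*np.sin(YAW),.766]); MID=np.array([.560,-.3695,.180])
RG=pose(YAW,np.deg2rad(-25)); GP=MID+.005*UP
TG=GP+.019*RG[:,2]
E
python3 - <<'E'
from h import *
print(env.get_time())
env.reach(TG-.09*RG[:,2],RG)
s=env.snapshot("wrist")
im=s["image"].copy()
for k in(-.065,0,.072): 
    p=proj(s,MID+k*UP);print(k,p.round(1));cv2.circle(im,tuple(int(v) for v in p),3,(255,0,0),-1)
cv2.imwrite("pics/w2.png",im[:,:,::-1]);print([(e["conf"],e["centre"]) for e in env.tip_of("handle_mid","wrist")],env.get_finger_gap(),env.get_joints(),env.get_contact_force())
E
```

```text
6.3167
-0.065 [315.9 268.4]
0 [315.6 215.4]
0.072 [315.1 127.4]
[(0.84, [213.2, 317.8])] 0.049943982300284455 [0.3946566  0.69204903 0.01095322 1.15172103 0.20903458 1.67761471
 2.07651423] [-0.73247702 -1.22484382  0.38496603]
```

View pics/w2.png

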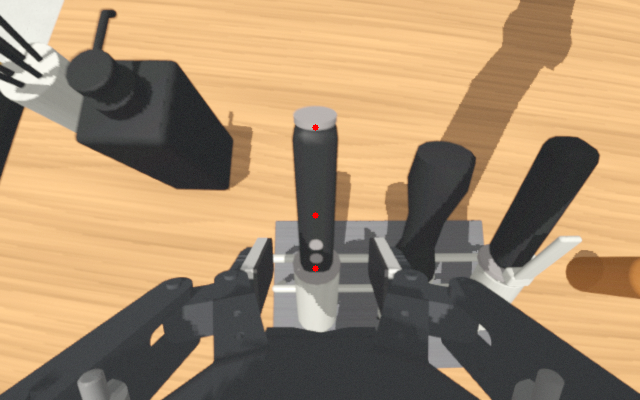

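The predicted axis points (red, column 315–316) lie on the handle, and the cap at (315,119) agrees too. I'll go ahead and grasp.

```bash
python3 - <<'E'
from h import *
print("stop",env.servo_line(TG,RG,max_speed=.08,stop_force=12), (env.get_tcp_pos()-TG).round(4))
env.gripper_to(0.0)
print(env.get_finger_gap(),env.get_contact_force().round(1),env.get_ft_torque().round(2),env.get_time())
s=env.snapshot("wrist");cv2.imwrite("pics/w3.png",s["image"][:,:,::-1])
E
```

```text
stop False [ 0.0007 -0.0001  0.0007]
0.027214100339899898 [1.7 0.2 1.5] [ 0.09 -0.46 -0.04] 8.5083
```

View pics/w3.png

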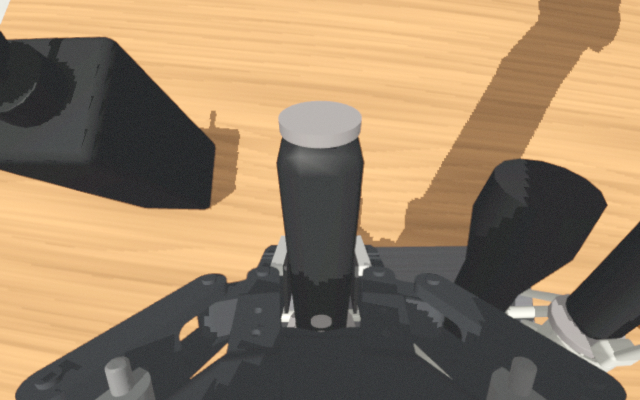

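The grip is firm (gap 27 mm, handle centred at column 320). I'll draw it out along the slant and raise it.

```bash
python3 - <<'E'
from h import *
p0=env.get_tcp_pos()
for k in(.03,.08,.165):
    env.servo_line(p0+k*UP,RG,max_speed=.08)
    print(k,env.get_contact_force().round(1),env.get_ft_torque().round(2),round(env.get_finger_gap(),4))
p=env.get_tcp_pos(); 
env.servo_line(p+np.array([0,0,.06]),RG,max_speed=.1)
print(env.get_time(),env.get_tcp_pos(),env.get_joints().round(2))
a=env.snapshot("scene")["image"];b=env.snapshot("wrist")["image"]
im=np.hstack([cv2.resize(a[120:320,120:360],(480,400)),cv2.resize(b,(320,200)).repeat(2,0)[:400]])
cv2.imwrite("pics/o1.png",im[:,:,::-1])
# plan level poses
d=np.deg2rad
for y in(0,.2,.4,-.2):
  for z in(.24,.28):
    R=pose(y,d(25)); g=np.array([.627,.225,z])-.135*R[:,1].__class__ and None if 0 else np.array([.627,.225,z])-.135*np.array([np.cos(y),np.sin(y),0])
    print(y,z,env.ik(g+.019*R[:,2],R))
R=pose(YAW,d(25));print(env.ik(env.get_tcp_pos(),R))
E
```

```text
0.03 [ 0.3  0.  -1.3] [-0.09 -0.81  0.05] 0.0278
0.08 [ 1.  -0.6 -0.6] [-0.06 -0.87  0.02] 0.0274
0.165 [-0.6  0.  -3.9] [ 0.1  -0.58  0.06] 0.0272
11.8167 [ 0.44412604 -0.38301551  0.35252758] [0.48 0.4  0.03 1.39 0.24 1.71 2.19]
0 0.24 [ 0.20963265  0.04927803 -0.86284941  2.11204191  0.47068882  0.69489308
  0.60596338]
0 0.28 [ 0.20659784 -0.0189999  -0.83301431  2.0684541   0.3492162   0.75693693
  0.726527  ]
0.2 0.24 [ 0.17158247 -0.01504289 -0.69389328  2.15857183  0.22663237  0.59057941
  1.08378028]
0.2 0.28 [ 0.17219784 -0.07541244 -0.67220426  2.11365621  0.13125909  0.67392231
  1.17677381]
0.4 0.24 [ 0.13412405 -0.02946789 -0.52985635  2.17218051 -0.02901967  0.5586477
  1.59315159]
0.4 0.28 [ 0.14167284 -0.08444958 -0.52037413  2.1266461  -0.07850951  0.65300808
  1.63615755]
-0.2 0.24 [ 0.20673628  0.1683077  -0.99407941  2.03795753  0.67458791  0.86401083
  0.19732449]
-0.2 0.28 [ 0.2057164   0.09252815 -0.96496906  1.99596275  0.5546885   0.90248698
  0.31562882]
[ 0.76802646  0.03369916  0.06539281  1.83024909 -0.4107552   1.05236612
  2.69001852]
```

View pics/o1.png

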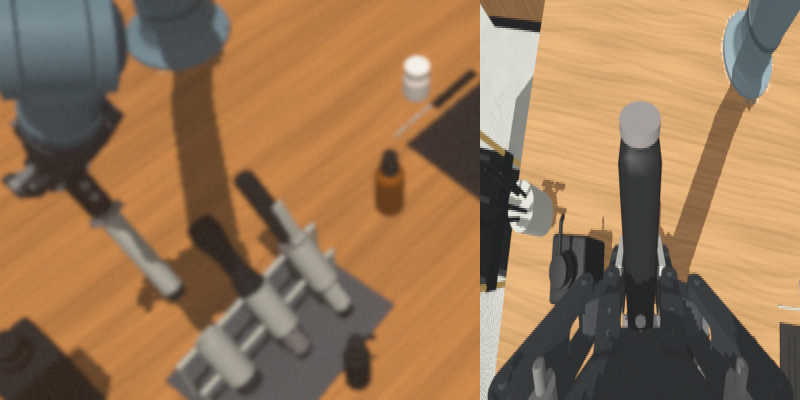

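The wand is out of its sleeve and clear at the upper left of the scene crop, and the other two are still seated. Now I'll turn it level in steps, then carry it high over to the mat.

```bash
python3 - <<'E'
from h import *
d=np.deg2rad
def go(g,y,t):
    R=pose(y,d(t)); env.reach(np.array(g)+.019*R[:,2],R)
    print(env.get_time(),env.get_joints().round(2),env.get_contact_force().round(1),round(env.get_finger_gap(),4))
try:
    go((.445,-.37,.37),.1,0)
    go((.445,-.35,.375),.05,25)
    go((.45,-.2,.375),0,25)
    go((.46,0,.375),.05,25)
    go((.485,.14,.35),.15,25)
    go((.497,.198,.27),.2,25)
except env.Unreachable as e: print("unreach",e)
env.sleep(.3)
S={c:env.snapshot(c) for c in("scene","side")}
ims=[]
for c,s in S.items():
    print(c,{l:[(round(e["conf"],2),np.round(e["centre"])) for e in env.tip_of(l,c)[:2]] for l in("barrel_tip","wand","mat","handle_mid")})
    ims.append(s["image"])
cv2.imwrite("pics/f1.png",np.hstack([cv2.resize(ims[0][60:340,200:480],(400,400)),cv2.resize(ims[1][60:340,150:430],(400,400))])[:,:,::-1])
E
```

```text
12.35 [ 0.62  0.17  0.01  1.62 -0.    1.35  2.29] [ 0.6  0.7 -1.9] 0.0277
12.7917 [ 0.73 -0.02  0.03  1.88 -0.37  1.01  2.53] [ 1.1 -0.2 -1.8] 0.0274
13.4417 [ 0.61 -0.23 -0.14  2.05 -0.28  0.94  2.16] [ 0.6 -1.3 -3. ] 0.0272
14.2583 [ 0.5  -0.35 -0.46  2.12 -0.23  0.91  1.75] [ 0.2 -0.3 -2.8] 0.0272
14.8917 [ 0.47 -0.25 -0.75  2.07 -0.14  0.83  1.49] [ 0.3 -1.5 -3. ] 0.0271
15.375 [ 0.52 -0.06 -0.99  2.11  0.12  0.65  1.2 ] [-0.5 -0.9 -2.6] 0.0272
scene {'barrel_tip': [(0.86, array([145., 401.]))], 'wand': [(0.68, array([129., 367.]))], 'mat': [(0.7, array([193., 375.])), (0.55, array([294., 262.]))], 'handle_mid': [(0.64, array([123., 344.]))]}
side {'barrel_tip': [(0.89, array([193., 230.])), (0.74, array([175., 344.]))], 'wand': [(0.95, array([207., 271.]))], 'mat': [(0.67, array([253., 256.])), (0.67, array([206., 267.]))], 'handle_mid': [(0.66, array([213., 286.])), (0.38, array([280., 304.]))]}
```

View pics/f1.png

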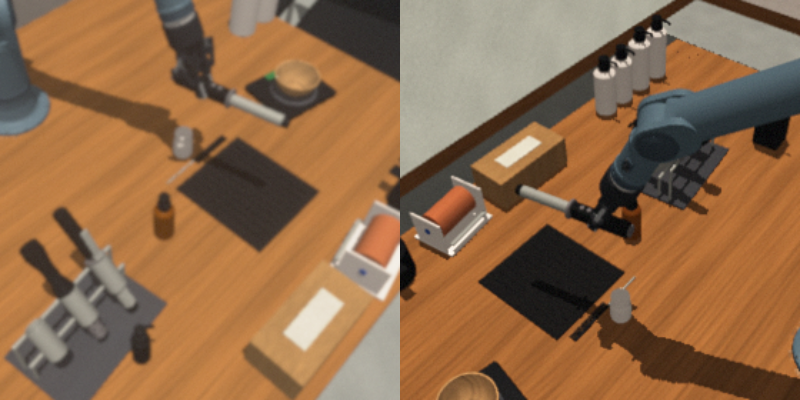

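```bash
python3 - <<'E'
from h import *
S={c:env.snapshot(c) for c in("scene","side")}
P={}
for l in("barrel_tip","wand","handle_mid"):
    o=[]
    for c in S:
        e=env.tip_of(l,c)
        if e:o.append((S[c],e[0]["centre"]))
    if len(o)==2: P[l],r=tri(o);print(l,P[l].round(3),r)
if len(P)==3:
    v=P["barrel_tip"]-P["handle_mid"];print("len",np.linalg.norm(v),"pitch",np.rad2deg(np.arctan2(v[2],np.hypot(*v[:2]))),"yaw",np.arctan2(v[1],v[0]))
    y=-.0; m=P["barrel_tip"][:2]-[.629,.229]; print("tip in mat",m,"shoulder",P["wand"][:2]-[.629,.229])
R=env.get_tcp_rot();print(env.get_tcp_pos()-.019*R[:,2])
for l,z in(("tong",.135),("hotbrush",.135),("amber_bottle",0),("white_jar",0),("serum_bottle",0)):
    print(l,[onz(S[c],e[0]["centre"],z)[:2].round(3) for c in S if (e:=env.tip_of(l,c))])
print(np.abs(env.get_joint_velocities()).max())
E
```

```text
barrel_tip [0.687 0.241 0.272] [0.0038, 0.0038]
wand [0.569 0.213 0.271] [0.0008, 0.0008]
handle_mid [0.508 0.191 0.265] [0.0003, 0.0003]
len 0.18579489017853074 pitch 2.1833953143377736 yaw 0.27232644551898394
tip in mat [0.05774885 0.01208018] shoulder [-0.06049382 -0.01561451]
[0.49701228 0.19800003 0.26999044]
tong [array([ 0.574, -0.192])]
hotbrush [array([ 0.58 , -0.276])]
amber_bottle [array([ 0.567, -0.003]), array([0.567, 0.005])]
white_jar [array([0.448, 0.215]), array([0.432, 0.221])]
serum_bottle [array([0.912, 0.079])]
0.002864568579937846
```

```bash
python3 - <<'E'
from workcell import env
print(env.get_finger_gap(),env.get_time()); env.finish_job()
E
```

```text
0.02714471352798003 17.075
the job is handed in; nothing more can be done
```

I drew the wand out of the right-most sleeve by its handle, turned it level and handed the job in at 17.1 s, still holding it over the mat. No verdict is reported.

- **Position:** In the last check, the barrel ran from about (0.569, 0.213) to (0.687, 0.241) at a height of about 0.27 m. That is at least 6 cm inside the mat's edges all round.
- **Level and still:** It was about 2° off level by triangulation. The arm was at rest, and the finger gap was steady at 27 mm, so it was firmly held.
- **Other items:** The tong, brush, amber bottle and white jar showed no movement beyond the networks' noise of about 1 cm. The tong and brush were each seen by only one camera.
- **Failed or missing checks:** The last serum-bottle detection was a clear false hit at (0.91, 0.08). I did not re-measure the shampoo bottle, comb or bowl at the end. The arm and wand never came near any of these, and no unexpected force was read.

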